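# Check a concertina action by pressing its keys from low to high

## Robot

A 7-joint arm with a two-finger parallel gripper is mounted at the origin on the work surface. World frame = base frame: x ahead of the robot, y to its left, z up, the work surface at z = 0. Lengths are in mm, angles in rad, forces in N, time in s.
With the tool pointing down it reaches from about 425 to 875 mm from the base axis. Payload 8.4 kg.
Tool frame: the origin (TCP) lies on the mounting face of the last link; the fingertips stand 182 mm ahead of it and the grasp point (between the pads) lies 164 mm ahead of it; y points along the fingers, z is the direction in which the jaws open and shut, and the axes are right-handed (so a half turn about y gives the same grasp; the last joint's range is limited). The gripper opens to 87 mm and grips with 3 to 60 N. Pads are 19 mm wide; open, the fingers measure 117 mm over their backs; the gripper's body (75 mm by 190 mm) begins 51 mm behind the grasp point.
Start: joints at [1.13, 0.333, 0.04, 1.465, -0.013, 1.343, -0.059], TCP at [217.848, -612.385, 404.746] pointing down, gripper open.
Joint ranges: [-2.58, 2.58], [-0.38, 2.09], [-1.3, 1.39], [0.25, 2.4], [-1.5, 4.64], [0.08, 2.09], [-2.65, 2.65]. Speed limits (rad/s): [2.22, 2.22, 2.79, 2.79, 3.14, 3.14, 3.14].

## Interface

Orientations are given as a unit quaternion [w, x, y, z].
In Python, from bench import get_obs, snapshot, finish_job gives the robot as it stands.
- The arm moves only by the shell command python3 -m crank 'ROWS' [FORCE]. ROWS is JSON, a list of rows, each an object of numbers: "x", "y", "z": the shift along the world's x, y, z in mm; "wx", "wy", "wz": the turn, a rotation vector about the world's x, y, z in rad; "jaw": the closure, from -1 (fully open) to 1 (shut). A call has 1 to 10 rows; each row shifts and turns the pose as measured when the row begins; what a row does not reach is not made up. A row lasts 1/8 s, in which the tool goes at most 62.5 mm and 10.7 degrees, less where a joint would pass 70% of its speed; a pose out of reach is approached as far as the arm can. A call with a gripper value outside its range is refused whole. The fingers move at their own pace and stop on an object; FORCE is the grip in N (left out, the last holds). Time passes only in rows, so rows that do not move let the fingers close. It gives the time, the measured TCP pose, the force and the opening at its end, in the units of the state.
- get_obs(): the state, without advancing time (a new reading comes with each control period).
- snapshot(name): name is "scene" or "side" or "wrist"; returns a dict with "image" (480x640x3 uint8, red, green, blue), "K" (3x3 intrinsics, pixels), "R" (3x3) and "t" (3): a world point X has camera coordinates R X + t; the wrist camera has in their place "mount" (4x4, takes a point from camera to tool coordinates, whose origin is the TCP and whose axes are the tool frame's). Camera axes: x right, y down, z forward; pixel columns grow to the right and rows downward; lengths in mm; the calibration is good to about 2 mm. The wrist camera is an equidistant fisheye: a pixel r from the principal point sees the ray r / f radians off the axis. A picture is of the moment at which its call begins: read the wrist's pose just before it. There is no depth.
- finish_job(): hands the job in, once; it reports no verdict.
The state is a dict: "time_s": time; "joint_positions": joint angles; "joint_vel": joint speeds; "effort": joint torques, N m; "tcp_pos": TCP position; "tool_rot": TCP orientation; "contact_force": force on the tool from outside, world axes, zero at the start; "ft_torque": the same for the moment, N m; "finger_gap": finger opening in mm.
Only numpy, scipy, OpenCV 4.12 (cv2) and the standard library are available. Lean on these libraries where they do the work, as an engineer would, in place of code of your own. Each camera call takes 0.05 s, during which the arm holds its last target. There are 200 camera calls.

## Task

Check the refitted keys in the open concertina action box on the green felt mat: with a fingertip, press the three free ebony buttons one at a time from the lowest note to the highest, that is from the key with the largest pad, by way of the middle-sized one, to the key with the smallest. Press each gently, far enough for its pad to stand clear open, and let it come right up again before the next. Leave alone the fourth key, whose new pad is setting under a brass block, do not grip, lift or shift the box, and leave the small parts around it where they are.

Things in the scene. Friction and masses are not known exactly. Their poses are not given: they have to be found in the camera images.
- action_box: Loose open hexagonal walnut action box of a concertina, 190 mm across flats, 220 over corners, walls 36 mm high, 7 thick, 0.7 kg, on a 3 mm green felt mat, turned any way round. Four keys on its board, each a black button, nickel lever, pivot and round pad, white card on top; a button pressed straight down lifts its pad. Buttons form a 51 mm square. Origin: centre of underside; z up; x square out of a flat side.
- low_top (a point): Centre of the domed top of the ebony button (10 mm dia) of the lowest key (27 mm pad, 60 mm lever). At rest the top is 51 mm above the box's underside, 15 mm above its walls. Button at (-25, -25) mm in the box frame. Levers and posts nearby are under 28 mm high.
- mid_top (a point): Centre of the domed top of the ebony button (10 mm dia) of the middle key, pad without a block, (20 mm pad, 50 mm lever). At rest the top is 51 mm above the box's underside, 15 mm above its walls. Button at (25, -25) mm in the box frame. Levers and posts nearby are under 28 mm high.
- high_top (a point): Centre of the domed top of the ebony button (10 mm dia) of the highest key (13 mm pad, 40 mm lever). At rest the top is 51 mm above the box's underside, 15 mm above its walls. Button at (25, 25) mm in the box frame. Levers and posts nearby are under 28 mm high.
- set_top (a point): Centre of the domed top of the ebony button (10 mm dia) of the key not to be pressed: a brass block 15 x 15 x 24 mm stands on its pad, top 40 mm above the underside (20 mm pad, 48 mm lever). At rest the top is 51 mm above the box's underside, 15 mm above its walls. Button at (-25, 25) mm in the box frame. Levers and posts nearby are under 28 mm high.
- key_low (a joint): Button travel of the lowest key (largest pad) in m: 0 = fully up, 0.008 = bottomed (hard stop), positive down. Return spring, about 1 N at the top, 3 N at 0.003, 6.5 N at the bottom; comes up by itself. Its pad stands clear open from 0.003.
- key_mid (a joint): Button travel of the middle key in m: 0 = fully up, 0.008 = bottomed (hard stop), positive down. Return spring, about 1 N at the top, 3 N at 0.003, 6.5 N at the bottom; comes up by itself. Its pad stands clear open from 0.003.
- key_high (a joint): Button travel of the highest key (smallest pad) in m: 0 = fully up, 0.008 = bottomed (hard stop), positive down. Return spring, about 1 N at the top, 3 N at 0.003, 6.5 N at the bottom; comes up by itself. Its pad stands clear open from 0.003.
- key_set (a joint): Button travel of the key with the brass block on its pad, to be left up in m: 0 = fully up, 0.008 = bottomed (hard stop), positive down. Return spring, about 1 N at the top, 3 N at 0.003, 6.5 N at the bottom; comes up by itself. Its pad stands clear open from 0.003.
- tube0_mid (a point): Middle of a loose brass bushing tube, 12 mm outside, 8 mm inside, 22 mm long, standing on end on the mat near the box. Leave alone.
- tube1_mid (a point): Middle of a loose brass bushing tube, 12 mm outside, 8 mm inside, 22 mm long, standing on end on the mat near the box. Leave alone.
- tube2_mid (a point): Middle of a loose brass bushing tube, 12 mm outside, 8 mm inside, 22 mm long, standing on end on the mat near the box. Leave alone.
- tube3_mid (a point): Middle of a loose brass bushing tube, 12 mm outside, 8 mm inside, 22 mm long, standing on end on the mat near the box. Leave alone.
- spare_button_mid (a point): Middle of a loose spare ebony button, 10 mm dia, 31 mm tall, standing on the mat outside the box. Leave alone.
- bent_lever: Loose bent nickel action lever, about 62 mm long, 4 mm thick, lying on the mat. Origin about at its bend, underside. Leave alone.
- tweezers: Loose round-tipped steel tweezers, 130 mm long along x, 8 mm high, lying on the mat. Origin at the middle of the underside. Leave alone.
- screwdriver: Loose screwdriver, 150 mm long along x, handle to -x, lying on the mat. Leave alone.
Not all that is in view belongs to the job. Leave any blue look-alike of the action_box alone.

How it is judged:
By the outcome, as a careful person would: the job done as asked, in the order asked, and still so for the second after the job is handed in, with the robot touching nothing.
It also fails if it takes over 42 s, if anything falls off the work surface, if the arm or the gripper's body presses on something with over 40 N, if the wrist force passes 120 N, or if a joint passes its speed limit or range.

## Working session

There is one attempt and no reset: what is moved stays moved. The work goes in short steps, Python scripts to look and compute and a shell command to move; the robot and the scene stay as the last step left them, time stands still between calls to the robot, and variables do not carry over. Pictures are saved under pics/ and viewed, about 8 in all and at most 12, crops included, and the job is handed in when it is done.

```bash
mkdir -p pics; ls; cat > h.py <<'E'
import numpy as np, cv2, json
from bench import get_obs, snapshot
def snap(n,name):
    o=get_obs(); s=snapshot(n); cv2.imwrite(f'pics/{name}.png',s['image'][:,:,::-1])
    d={k:np.array(v).tolist() for k,v in s.items() if k!='image'}; d['obs']={k:np.array(v).tolist() for k,v in o.items()}
    json.dump(d,open(f'pics/{name}.json','w')); return d
E
python3 - <<'E'
from h import *
for n in('scene','side','wrist'):
    d=snap(n,n+'0'); print({k:np.round(v,3).tolist() for k,v in d.items() if k!='obs'})
print(d['obs'])
E
```

```text
pics
{'K': [[608.157, 0.0, 326.534], [0.0, 608.157, 253.944], [0.0, 0.0, 1.0]], 'R': [[0.695, 0.719, 0.024], [0.429, -0.388, -0.816], [-0.577, 0.577, -0.578]], 't': [-446.833, -95.484, 1515.258]}
{'K': [[436.116, 0.0, 324.444], [0.0, 436.116, 239.53], [0.0, 0.0, 1.0]], 'R': [[-0.761, -0.649, -0.001], [-0.354, 0.417, -0.837], [0.543, -0.637, -0.547]], 't': [484.134, 169.179, 730.786]}
{'K': [[371.648, 0.0, 328.222], [0.0, 371.648, 244.31], [0.0, 0.0, 1.0]], 'mount': [[-0.001, 0.956, 0.295, -80.608], [-0.0, -0.295, 0.956, 19.587], [1.0, 0.001, 0.001, -0.845], [0.0, 0.0, 0.0, 1.0]]}
{'time_s': 0.1, 'joint_positions': [1.129831468969645, 0.33385315104033497, 0.039904115223105656, 1.4661780634960784, -0.013390430767103658, 1.3432539876757605, -0.05848677914101962], 'joint_vel': [0.00030361846984753026, -0.002249520219704793, 0.0014932060902795841, -0.0018534934799195176, -0.0014830493127767313, 0.0021713969501617773, 0.00032384669084729845], 'effort': [0.003254166294937022, -65.78114032745361, 1.339956857264042, -40.47127962112427, -0.05955929635092616, 0.04085972788743675, 7.659221182620968e-05], 'tcp_pos': [217.77360490992277, -612.2775247737882, 403.94242642486313], 'tool_rot': [0.12010904233165391, -0.12036033395284694, 0.6972978657271027, -0.696320970826931], 'contact_force': [0.13848913433884738, -0.2989836573211976, -0.39794534135562876], 'ft_torque': [-0.03500008754579417, 0.023593914469565762, -0.01203616234260042], 'finger_gap': 87.0143002527452}
```

View pics/scene0.png

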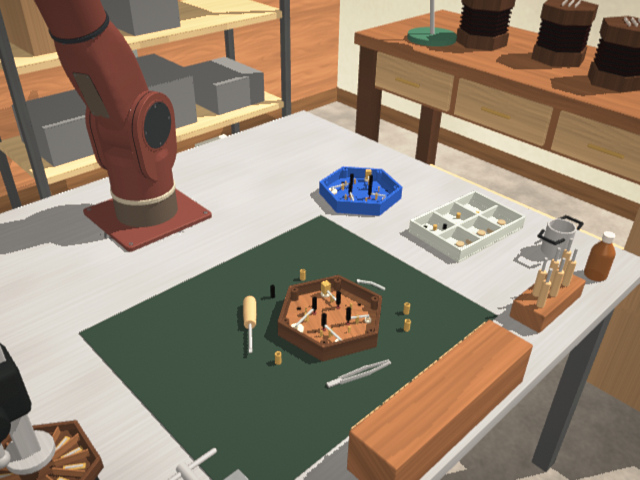

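The scene shows the walnut box at about (330,317), with the blue look-alike at (360,190). Tubes stand at (303,274), (406,309), (407,325) and (278,358), the spare button at (272,291), and the screwdriver, tweezers and bent lever lie around the box. Next I'll look at close crops from both fixed cameras.

```bash
python3 - <<'E'
import cv2,numpy as np
a=cv2.imread('pics/scene0.png')[260:370,260:400]; a=cv2.resize(a,None,fx=5,fy=5,interpolation=cv2.INTER_CUBIC)
cv2.imwrite('pics/c1.png',a)
E
```

```text
(no output)
```

View pics/c1.png

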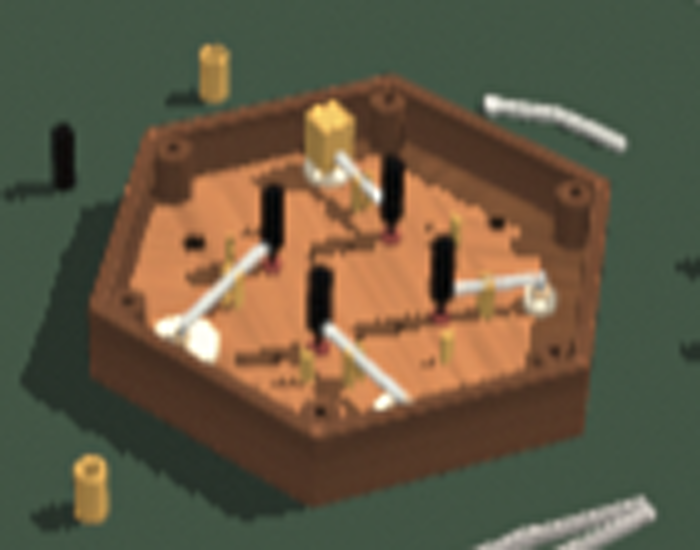

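View pics/side0.png

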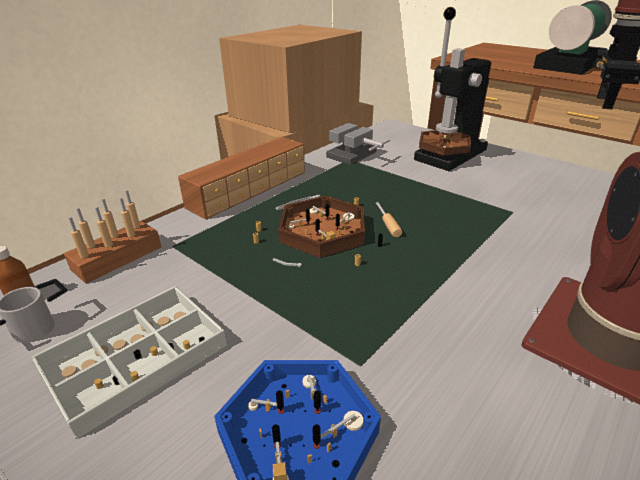

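The crop shows four button tops. The low key's lever runs to the large pad at crop (200,340), and its button top is at scene (314.6,297). The mid top is at (324,314), with its pad partly hidden behind the front wall. The high top is at (348.4,308) with the smallest pad. The set top is at (338.6,291.6), with its lever going to the brass block. The things that could be mistaken for these are the blue box's buttons at (352,182) and (370,185), the spare button at (272,291), and the set key. Now I'll triangulate.

```bash
cat >> h.py <<'E'
def ray(d,uv,z):
    K,R,t=map(np.array,(d['K'],d['R'],d['t']))
    v=R.T@np.linalg.solve(K,[*uv,1]); c=-R.T@t
    return c+v*(z-c[2])/v[2]
BT=np.array([[-25.5,-25.5],[25.5,-25.5],[25.5,25.5],[-25.5,25.5]])
def fit(P):
    # rigid 2D fit of BT to P
    m=P.mean(0); H=BT.T@(P-m); a=np.arctan2(H[0,1]-H[1,0],H[0,0]+H[1,1])
    c,s=np.cos(a),np.sin(a); Q=BT@np.array([[c,s],[-s,c]])+m
    return m,a,Q
E
python3 - <<'E'
from h import *
d=json.load(open('pics/scene0.json'))
uv=[(314.5,297.8),(324,314),(348.3,307.8),(338.5,291.5)]
P=np.array([ray(d,p,54)[:2] for p in uv]);print(P.round(1));print(np.linalg.norm(P-np.roll(P,-1,0),axis=1))
print(*fit(P))
# corners of box top z=39: crop coords
c=np.array([(92,305),(318,432),(588,365),(607,180),(388,77),(152,128)])/5+260
C=np.array([ray(d,p,39)[:2] for p in c]);print(C.round(1),C.mean(0),np.linalg.norm(C-C.mean(0),axis=1))
a=cv2.imread('pics/side0.png')[185:265,265:375]; cv2.imwrite('pics/c2.png',cv2.resize(a,None,fx=7,fy=7,interpolation=cv2.INTER_CUBIC))
E
```

```text
[[563.   43. ]
 [610.   23.5]
 [628.4  70.2]
 [580.7  91.4]]
[50.90582915 50.20252194 52.19411603 51.50873417]
[595.55005658  57.05005708] -0.3843282505661091 [[562.34938857  42.97114933]
 [609.62896433  23.84938907]
 [628.75072459  71.12896483]
 [581.47114883  90.2507251 ]]
[[554.1 -41.7]
 [661.2 -26.2]
 [703.6  72.1]
 [636.  158.4]
 [528.8 141.3]
 [488.3  46. ]] [595.32531816  58.30347417] [108.22088327 107.15408375 109.10680222 107.98778568 106.40488609
 107.68738626]
```

View pics/c2.png

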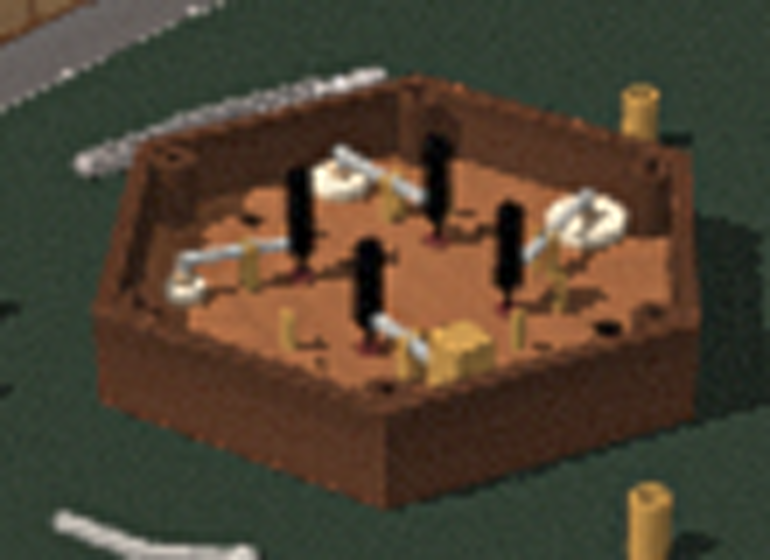

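The side crop agrees with this. The large pad is at the right (low, top at (338,214)) and the middle pad at the back (327,205). The small pad is at the left (308,210), and the block is in front (318,220). I'll cross-check the positions and locate the press for the transit.

```bash
python3 - <<'E'
from h import *
d=json.load(open('pics/side0.json'));s=json.load(open('pics/scene0.json'))
uv=np.array([(509,206),(436,141),(300,173),(369,244)])/7+[265,185]
P=np.array([ray(d,p,54)[:2] for p in uv]);print(P.round(1),np.linalg.norm(P-np.roll(P,-1,0),axis=1));print(*fit(P))
for p in [(415,158),(490,145),(450,168)]: print('press base',ray(d,p,0))
print('box lower left scene',ray(s,(70,440),50))
from scipy.spatial.transform import Rotation as R
q=d['obs']['tool_rot'];print(R.from_quat(q[1:]+q[:1]).as_matrix().round(3))
E
```

```text
[[559.9  43.4]
 [605.6  25.5]
 [625.4  70.8]
 [578.3  90.4]] [49.08959452 49.45387476 51.02034818 50.49516506]
[592.29281038  57.53265498] -0.38915447596361136 [[559.02458131  43.61414448]
 [606.21132088  24.26442591]
 [625.56103945  71.45116548]
 [578.37429988  90.80088405]]
press base [ 657.15286914 -468.58284739    0.        ]
press base [ 521.39005007 -731.67925028    0.        ]
press base [ 536.34088096 -469.41382609    0.        ]
box lower left scene [ 556.64342814 -449.62955386   50.        ]
[[-0.942 -0.001  0.335]
 [-0.335  0.001 -0.942]
 [ 0.    -1.    -0.002]]
```

Both cameras agree within about 3 mm: box centre near (594,57), yaw near -0.387, sides near 51. The transit line clears the press, which is at x>500, y<-460. Moving now.

```bash
python3 -m crank '[{"x":20,"y":55,"jaw":1},{"x":25,"y":55,"jaw":1},{"x":25,"y":55,"jaw":1},{"x":30,"y":55,"jaw":1},{"x":30,"y":55,"jaw":1},{"x":30,"y":55,"jaw":1},{"x":30,"y":55,"jaw":1},{"x":30,"y":55,"jaw":1},{"x":30,"y":50,"jaw":1},{"x":30,"y":50,"jaw":1}]' 10
```

```text
validation failed for argument at $[0]...
```

```bash
python3 -m crank '[{"x":20,"y":55,"z":0,"wx":0,"wy":0,"wz":0,"jaw":1}]' 10; python3 -m crank --help | head -20
```

```text
time_s: 0.28
tcp_pos: [235.7, -559.1, 402.6]
tool_rot: [0.118, -0.119, 0.698, -0.696]
contact_force: [1.2, -0.1, 0.6]
finger_gap: 83.0invalid input: not JSON, or not a number
```

All seven keys are needed in each row.

```bash
python3 -m crank '[{"x":25,"y":55,"z":1,"wx":0,"wy":0,"wz":0,"jaw":1},{"x":25,"y":55,"z":1,"wx":0,"wy":0,"wz":0,"jaw":1},{"x":30,"y":55,"z":1,"wx":0,"wy":0,"wz":0,"jaw":1},{"x":30,"y":55,"z":1,"wx":0,"wy":0,"wz":0,"jaw":1},{"x":30,"y":55,"z":1,"wx":0,"wy":0,"wz":0,"jaw":1},{"x":30,"y":55,"z":1,"wx":0,"wy":0,"wz":0,"jaw":1},{"x":30,"y":55,"z":1,"wx":0,"wy":0,"wz":0,"jaw":1},{"x":30,"y":50,"z":1,"wx":0,"wy":0,"wz":0,"jaw":1},{"x":30,"y":50,"z":1,"wx":0,"wy":0,"wz":0,"jaw":1}]' 10
```

```text
time_s: 1.4
tcp_pos: [494.5, -66.6, 410.8]
tool_rot: [0.116, -0.118, 0.697, -0.697]
contact_force: [1.3, -0.8, -0.1]
finger_gap: 1.7
```

```bash
python3 -m crank '[{"x":26,"y":40,"z":-20,"wx":0,"wy":0,"wz":0,"jaw":1},{"x":26,"y":40,"z":-30,"wx":0,"wy":0,"wz":0,"jaw":1},{"x":14,"y":28,"z":-20,"wx":0,"wy":0,"wz":0,"jaw":1},{"x":0,"y":0,"z":0,"wx":0,"wy":0,"wz":0,"jaw":1},{"x":0,"y":0,"z":0,"wx":0,"wy":0,"wz":0,"jaw":1}]' 10
python3 - <<'E'
from h import *
d=snap('wrist','wrist1');print(d['obs']['tcp_pos'],d['obs']['tool_rot'],d['obs']['contact_force'])
snap('side','side1')
E
```

```text
time_s: 2.02
tcp_pos: [562.8, 49.3, 338.8]
tool_rot: [0.119, -0.12, 0.698, -0.696]
contact_force: [0.5, -0.3, -0.0]
finger_gap: 0.5
[562.7816033208148, 49.28278726747874, 338.8224630548906] [0.11895182309500102, -0.11958021987760091, 0.6976478842292776, -0.6963034284181092] [0.518812320523865, -0.27948758998939055, -0.04604844033182223]
```

View pics/wrist1.png

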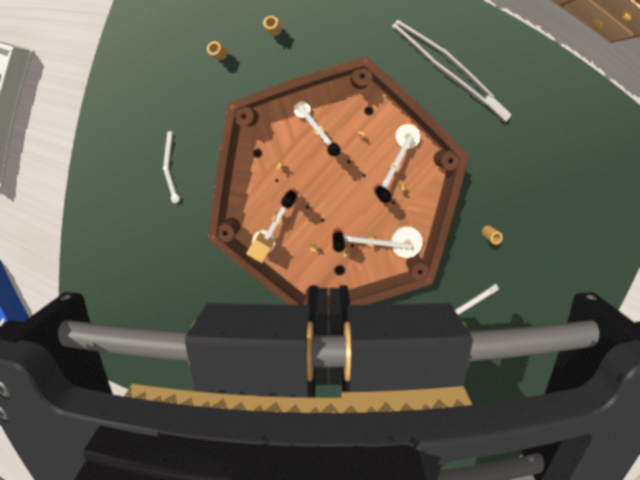

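The wrist view shows the low button at (339,238) with its lever to the big pad (407,241), and mid at (383,194) leading to pad (407,136). High is at (334,150) leading to the small pad (303,110), and set is at (289,199) leading to the block (260,247). I'll compare this with the predicted projections.

```bash
cat >> h.py <<'E'
from scipy.spatial.transform import Rotation as Ro
def wproj(d,X):
    q=d['obs']['tool_rot'];Rt=Ro.from_quat(q[1:]+q[:1]).as_matrix();M=np.array(d['mount'])
    t=(np.atleast_2d(X)-d['obs']['tcp_pos'])@Rt; c=(t-M[:3,3])@M[:3,:3]
    th=np.arctan2(np.hypot(c[:,0],c[:,1]),c[:,2]);K=np.array(d['K']);r=K[0,0]*th/np.hypot(c[:,0],c[:,1])
    return np.c_[K[0,2]+r*c[:,0],K[1,2]+r*c[:,1]]
def btops(m,a,z=54):
    c,s=np.cos(a),np.sin(a); return np.c_[BT@np.array([[c,s],[-s,c]])+m,np.full(4,z)]
E
python3 - <<'E'
from h import *
d=json.load(open('pics/wrist1.json'))
m=(594,57.3);a=-.387
T=btops(m,a);print(T.round(1));print(wproj(d,T).round(1));print('bottoms',wproj(d,btops(m,a,25)).round(1))
q=d['obs']['tool_rot'];Rt=Ro.from_quat(q[1:]+q[:1]).as_matrix();tip=np.array(d['obs']['tcp_pos'])+182*Rt[:,1];print('tip',tip,Rt[:,1],wproj(d,tip))
a=cv2.imread('pics/wrist1.png');c=cv2.resize(a[130:330,260:430],None,fx=3.5,fy=3,interpolation=cv2.INTER_CUBIC)
c=cv2.resize(a[130:310,260:430],None,fx=3.3,fy=3.3,interpolation=cv2.INTER_CUBIC)
for p in wproj(d,T): cv2.drawMarker(c,tuple(int((v-o)*3.3) for v,o in zip(p,(260,130))),(0,0,255),0,12,1)
cv2.imwrite('pics/c3.png',c)
E
```

```text
[[560.8  43.3  54. ]
 [608.   24.1  54. ]
 [627.2  71.3  54. ]
 [580.   90.5  54. ]]
[[336.5 247.6]
 [383.3 197.7]
 [331.  150.5]
 [284.4 203.2]]
bottoms [[335.8 236.9]
 [378.2 191.4]
 [330.8 148.8]
 [288.6 196.5]]
tip [562.56381296  49.59659407 156.8228639 ] [-0.00119665  0.00172421 -0.9999978 ] [[329.70228465 304.40634904]]
```

View pics/c3.png

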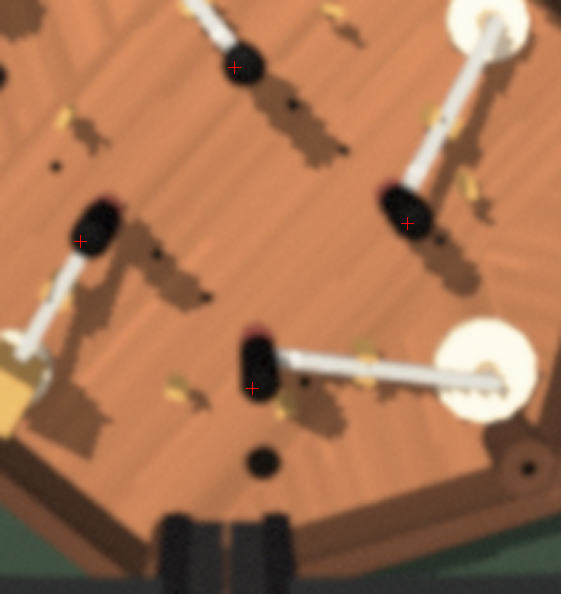

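The wrist view sits about 2 mm toward -y of the prediction, so I'll use centre (594.6,55.7). That gives low (561.4,41.7), mid (608.6,22.5) and high (627.8,69.7), with contact at TCP z≈236. Descending over the low button.

```bash
python3 -m crank '[{"x":-1,"y":-8,"z":-30,"wx":0,"wy":0,"wz":0,"jaw":1},{"x":0,"y":0,"z":-30,"wx":0,"wy":0,"wz":0,"jaw":1},{"x":0,"y":0,"z":-20,"wx":0,"wy":0,"wz":0,"jaw":1},{"x":0,"y":0,"z":-6,"wx":0,"wy":0,"wz":0,"jaw":1},{"x":0,"y":0,"z":0,"wx":0,"wy":0,"wz":0,"jaw":1},{"x":0,"y":0,"z":0,"wx":0,"wy":0,"wz":0,"jaw":1}]' 10
python3 -c "
from h import *
d=snap('wrist','wrist2');print(d['obs']['tcp_pos'],d['obs']['contact_force'])"
```

```text
time_s: 2.88
tcp_pos: [562.4, 34.7, 256.9]
tool_rot: [-0.119, 0.113, -0.696, 0.699]
contact_force: [-0.3, 0.4, 0.4]
finger_gap: 0.5
[562.441626391218, 34.69198895892718, 256.9262161529248] [-0.25352069249835396, 0.42656863980202875, 0.3836366585228226]
```

```bash
python3 -m crank '[{"x":-1,"y":7,"z":0,"wx":0,"wy":0,"wz":0,"jaw":1},{"x":0,"y":0,"z":0,"wx":0,"wy":0,"wz":0,"jaw":1},{"x":0,"y":0,"z":-8,"wx":0,"wy":0,"wz":0,"jaw":1},{"x":0,"y":0,"z":-4,"wx":0,"wy":0,"wz":0,"jaw":1},{"x":0,"y":0,"z":0,"wx":0,"wy":0,"wz":0,"jaw":1}]' 10
python3 -c "
from h import *
d=snap('wrist','wrist3');o=d['obs'];print(o['tcp_pos'],o['contact_force'])
q=o['tool_rot'];A=Ro.from_quat(q[1:]+q[:1]).as_matrix();print('tip',np.array(o['tcp_pos'])+182*A[:,1],A[:,1]); snap('side','side3')
a=cv2.imread('pics/side3.png')[175:265,265:375]
b=cv2.imread('pics/wrist3.png')[100:400,180:480]
cv2.imwrite('pics/c4.png',np.hstack([cv2.resize(a,None,fx=4,fy=5),cv2.resize(b,None,fx=1.2,fy=1.5)]))"
```

```text
time_s: 3.55
tcp_pos: [561.6, 42.7, 245.1]
tool_rot: [-0.119, 0.112, -0.696, 0.699]
contact_force: [-0.5, -1.3, 1.0]
finger_gap: 0.4
[561.6075331715214, 42.68891215053672, 245.05748751220466] [-0.4702821443723707, -1.2923010598616962, 0.9785964009544988]
tip [563.49933534  42.29035225  63.06775639] [ 0.01039452 -0.00218989 -0.99994358]
```

View pics/c4.png

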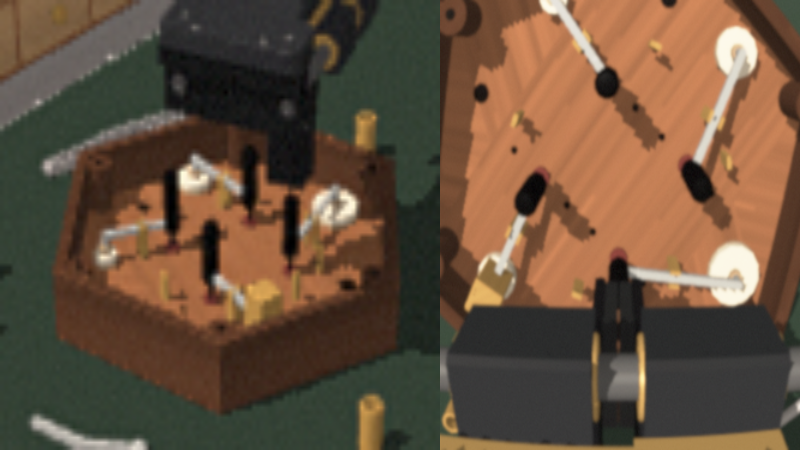

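```bash
python3 - <<'E'
from h import *
d=json.load(open('pics/wrist3.json'));o=d['obs']
q=o['tool_rot'];A=Ro.from_quat(q[1:]+q[:1]).as_matrix();tip=np.array(o['tcp_pos'])+182*A[:,1]
P=wproj(d,tip)[0];T=wproj(d,btops((594.6,55.7),-.387));print(P,T)
a=cv2.imread('pics/wrist3.png');c=cv2.resize(a[110:340,250:440],None,fx=2.6,fy=2.6,interpolation=cv2.INTER_CUBIC)
c=np.clip(c.astype(float)*1.8+10,0,255).astype(np.uint8)
for p,k in [(P,(0,255,0))]+[(t,(0,0,255)) for t in T]: cv2.drawMarker(c,tuple(int((v-u)*2.6) for v,u in zip(p,(250,110))),k,0,12,1)
cv2.imwrite('pics/c5.png',c)
E
```

```text
[329.68640225 304.39403958] [[329.22979478 300.55493061]
 [398.59846887 227.41655214]
 [318.67121674 156.8097959 ]
 [250.43417176 237.4375074 ]]
```

View pics/c5.png

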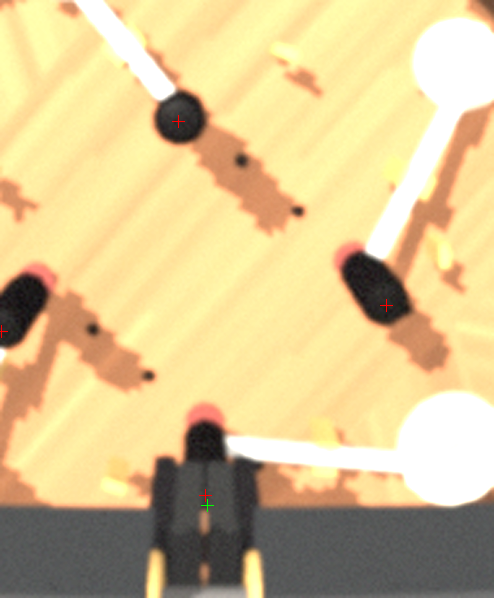

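The markers sit on the buttons and the finger seam lines up with the low button's column. Now lowering to press, with a small x correction.

```bash
python3 -m crank '[{"x":-2,"y":0,"z":-5,"wx":0,"wy":0,"wz":0,"jaw":1},{"x":0,"y":0,"z":-2,"wx":0,"wy":0,"wz":0,"jaw":1},{"x":0,"y":0,"z":0,"wx":0,"wy":0,"wz":0,"jaw":1}]' 10
python3 -m crank '[{"x":0,"y":0,"z":-2,"wx":0,"wy":0,"wz":0,"jaw":1},{"x":0,"y":0,"z":0,"wx":0,"wy":0,"wz":0,"jaw":1}]' 10
python3 -m crank '[{"x":0,"y":0,"z":-2,"wx":0,"wy":0,"wz":0,"jaw":1},{"x":0,"y":0,"z":0,"wx":0,"wy":0,"wz":0,"jaw":1}]' 10
```

```text
time_s: 4.03
tcp_pos: [559.6, 42.6, 238.0]
tool_rot: [-0.12, 0.112, -0.696, 0.699]
contact_force: [-0.2, 0.3, -0.7]
finger_gap: 0.4
time_s: 4.28
tcp_pos: [559.8, 42.6, 236.2]
tool_rot: [-0.12, 0.112, -0.696, 0.699]
contact_force: [-0.8, 0.6, 0.7]
finger_gap: 0.4
time_s: 4.53
tcp_pos: [559.8, 42.7, 234.4]
tool_rot: [-0.12, 0.112, -0.696, 0.699]
contact_force: [-1.2, -1.0, 1.8]
finger_gap: 0.6
```

```bash
python3 -m crank '[{"x":0,"y":0,"z":-2,"wx":0,"wy":0,"wz":0,"jaw":1},{"x":0,"y":0,"z":0,"wx":0,"wy":0,"wz":0,"jaw":1}]' 10
python3 -m crank '[{"x":0,"y":0,"z":-1.5,"wx":0,"wy":0,"wz":0,"jaw":1},{"x":0,"y":0,"z":0,"wx":0,"wy":0,"wz":0,"jaw":1}]' 10
python3 - <<'E'
from h import *
f=[]
for i in range(4): d=snap('side','sideL%d'%i); f.append(d['obs']['contact_force']+d['obs']['tcp_pos'])
print(np.round(f,1).tolist())
E
```

```text
time_s: 4.78
tcp_pos: [559.9, 42.6, 232.5]
tool_rot: [-0.12, 0.112, -0.696, 0.699]
contact_force: [-1.4, -0.2, 4.4]
finger_gap: 0.2
time_s: 5.03
tcp_pos: [559.8, 42.7, 231.1]
tool_rot: [-0.12, 0.112, -0.696, 0.699]
contact_force: [-1.4, -0.0, 5.0]
finger_gap: 0.5
[[-1.4, -0.0, 5.0, 559.8, 42.7, 231.1], [-2.4, 0.3, 4.7, 559.9, 42.7, 231.1], [-2.1, 0.3, 4.5, 559.8, 42.7, 231.2], [-2.3, -0.5, 4.1, 559.9, 42.7, 231.1]]
```

Force is about 4.6 N, which means roughly 5 mm of travel, in line with the z change. I'll check the pad once.

```bash
python3 - <<'E'
from h import *
f=lambda n:cv2.resize(cv2.imread(f'pics/{n}.png')[190:245,290:365],None,fx=5.2,fy=7,interpolation=cv2.INTER_CUBIC)
cv2.imwrite('pics/c6.png',np.hstack([f('side3'),f('sideL3')]))
E
```

```text
(no output)
```

View pics/c6.png

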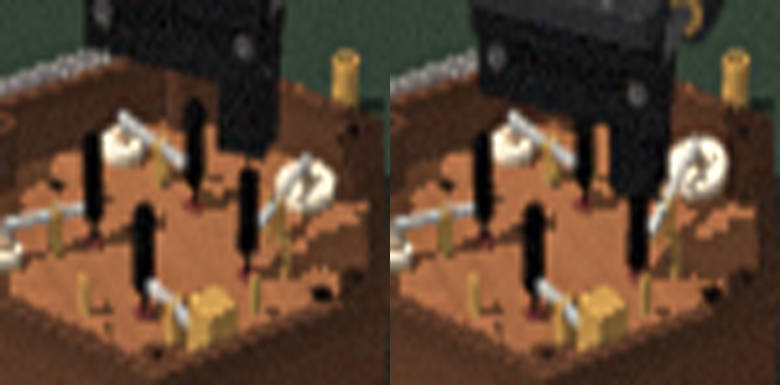

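```bash
python3 -m crank '[{"x":0,"y":0,"z":5,"wx":0,"wy":0,"wz":0,"jaw":1},{"x":0,"y":0,"z":10,"wx":0,"wy":0,"wz":0,"jaw":1},{"x":0,"y":0,"z":12,"wx":0,"wy":0,"wz":0,"jaw":1},{"x":0,"y":0,"z":0,"wx":0,"wy":0,"wz":0,"jaw":1},{"x":0,"y":0,"z":0,"wx":0,"wy":0,"wz":0,"jaw":1},{"x":0,"y":0,"z":0,"wx":0,"wy":0,"wz":0,"jaw":1}]' 10
python3 -c "
from h import *
d=snap('side','sideL9');print(d['obs']['tcp_pos'],d['obs']['contact_force'])"
```

```text
time_s: 5.98
tcp_pos: [559.9, 42.6, 259.9]
tool_rot: [-0.12, 0.112, -0.696, 0.699]
contact_force: [0.0, -1.0, -0.3]
finger_gap: 0.6
[559.8964540392063, 42.582015510473035, 259.8714271413446] [0.015247365142546078, -0.983665073615615, -0.26099751623220935]
```

The low pad at crop (700,165) has clearly risen against rest at (305,185), and the other keys are unchanged. I've released it. On to the mid key.

```bash
python3 -m crank '[{"x":23,"y":-10,"z":0,"wx":0,"wy":0,"wz":0,"jaw":1},{"x":23,"y":-10,"z":0,"wx":0,"wy":0,"wz":0,"jaw":1},{"x":0,"y":0,"z":0,"wx":0,"wy":0,"wz":0,"jaw":1},{"x":0,"y":0,"z":0,"wx":0,"wy":0,"wz":0,"jaw":1}]' 10
python3 -c "
from h import *
o=get_obs();q=o['tool_rot'];A=Ro.from_quat([*q[1:],q[0]]).as_matrix();print('tip',np.array(o['tcp_pos'])+182*A[:,1])"
```

```text
time_s: 6.52
tcp_pos: [606.1, 22.6, 258.4]
tool_rot: [-0.119, 0.113, -0.696, 0.699]
contact_force: [-0.9, 0.1, 0.4]
finger_gap: 0.6
tip [607.8442393   22.24204876  76.45743167]
```

Tip is at (607.8,22.2), and the target is (608.6,22.5). Pressing to TCP z≈231.

```bash
python3 -m crank '[{"x":1,"y":0,"z":-10,"wx":0,"wy":0,"wz":0,"jaw":1},{"x":0,"y":0,"z":-8,"wx":0,"wy":0,"wz":0,"jaw":1},{"x":0,"y":0,"z":-2,"wx":0,"wy":0,"wz":0,"jaw":1},{"x":0,"y":0,"z":0,"wx":0,"wy":0,"wz":0,"jaw":1}]' 10
python3 -m crank '[{"x":0,"y":0,"z":-2,"wx":0,"wy":0,"wz":0,"jaw":1},{"x":0,"y":0,"z":-2,"wx":0,"wy":0,"wz":0,"jaw":1},{"x":0,"y":0,"z":0,"wx":0,"wy":0,"wz":0,"jaw":1}]' 10
```

```text
time_s: 7.02
tcp_pos: [605.7, 23.5, 236.6]
tool_rot: [-0.12, 0.114, -0.696, 0.699]
contact_force: [0.5, -0.7, 0.9]
finger_gap: 0.6
time_s: 7.4
tcp_pos: [605.8, 23.5, 233.3]
tool_rot: [-0.12, 0.114, -0.696, 0.699]
contact_force: [-1.1, -1.1, 3.8]
finger_gap: 0.6
```

```bash
python3 -m crank '[{"x":0,"y":0,"z":-2,"wx":0,"wy":0,"wz":0,"jaw":1},{"x":0,"y":0,"z":0,"wx":0,"wy":0,"wz":0,"jaw":1},{"x":0,"y":0,"z":0,"wx":0,"wy":0,"wz":0,"jaw":1}]' 10
python3 -c "
from h import *
f=[]
for i in range(4): d=snap('side','sideM%d'%i); f.append(d['obs']['contact_force']+d['obs']['tcp_pos'])
print(np.round(f,1).tolist())"
```

```text
time_s: 7.78
tcp_pos: [605.8, 23.5, 231.6]
tool_rot: [-0.12, 0.114, -0.696, 0.699]
contact_force: [-1.8, -0.5, 4.6]
finger_gap: 0.7
[[-1.8, -0.5, 4.6, 605.8, 23.5, 231.6], [-2.5, -0.5, 3.9, 605.8, 23.5, 231.6], [-1.4, -0.5, 4.7, 605.8, 23.6, 231.6], [-2.2, -0.6, 4.5, 605.8, 23.5, 231.6]]
```

About 4.4 N, so roughly 4.9 mm. Release and go to the high key.

```bash
python3 -m crank '[{"x":0,"y":0,"z":5,"wx":0,"wy":0,"wz":0,"jaw":1},{"x":0,"y":0,"z":10,"wx":0,"wy":0,"wz":0,"jaw":1},{"x":0,"y":0,"z":12,"wx":0,"wy":0,"wz":0,"jaw":1},{"x":0,"y":0,"z":0,"wx":0,"wy":0,"wz":0,"jaw":1},{"x":0,"y":0,"z":0,"wx":0,"wy":0,"wz":0,"jaw":1},{"x":0,"y":0,"z":0,"wx":0,"wy":0,"wz":0,"jaw":1},{"x":10,"y":23,"z":0,"wx":0,"wy":0,"wz":0,"jaw":1},{"x":10,"y":23,"z":0,"wx":0,"wy":0,"wz":0,"jaw":1},{"x":0,"y":0,"z":0,"wx":0,"wy":0,"wz":0,"jaw":1},{"x":0,"y":0,"z":0,"wx":0,"wy":0,"wz":0,"jaw":1}]' 10
python3 -c "
from h import *
o=get_obs();q=o['tool_rot'];A=Ro.from_quat([*q[1:],q[0]]).as_matrix();print('tip',np.array(o['tcp_pos'])+182*A[:,1])
d=snap('wrist','wristM');snap('side','sideM9')"
```

```text
time_s: 9.22
tcp_pos: [625.9, 69.2, 258.7]
tool_rot: [-0.119, 0.114, -0.696, 0.699]
contact_force: [0.5, -0.4, 0.2]
finger_gap: 0.5
tip [627.28837466  68.58716989  76.73440189]
```

```bash
python3 -m crank '[{"x":1,"y":1,"z":-10,"wx":0,"wy":0,"wz":0,"jaw":1},{"x":0,"y":0,"z":-8,"wx":0,"wy":0,"wz":0,"jaw":1},{"x":0,"y":0,"z":-2,"wx":0,"wy":0,"wz":0,"jaw":1},{"x":0,"y":0,"z":0,"wx":0,"wy":0,"wz":0,"jaw":1}]' 10
python3 -m crank '[{"x":0,"y":0,"z":-2,"wx":0,"wy":0,"wz":0,"jaw":1},{"x":0,"y":0,"z":-2,"wx":0,"wy":0,"wz":0,"jaw":1},{"x":0,"y":0,"z":0,"wx":0,"wy":0,"wz":0,"jaw":1}]' 10
```

```text
time_s: 9.82
tcp_pos: [626.5, 68.3, 236.9]
tool_rot: [-0.117, 0.113, -0.696, 0.7]
contact_force: [0.2, 0.6, -0.2]
finger_gap: 0.6
time_s: 10.2
tcp_pos: [626.6, 68.5, 233.5]
tool_rot: [-0.118, 0.113, -0.696, 0.7]
contact_force: [-1.5, -0.5, 3.0]
finger_gap: 0.6
```

```bash
python3 -m crank '[{"x":0,"y":0,"z":-2,"wx":0,"wy":0,"wz":0,"jaw":1},{"x":0,"y":0,"z":-0.5,"wx":0,"wy":0,"wz":0,"jaw":1},{"x":0,"y":0,"z":0,"wx":0,"wy":0,"wz":0,"jaw":1}]' 10
python3 -c "
from h import *
f=[]
for i in range(4): d=snap('side','sideH%d'%i); f.append(d['obs']['contact_force']+d['obs']['tcp_pos'])
print(np.round(f,1).tolist())"
```

```text
time_s: 10.58
tcp_pos: [626.6, 68.5, 231.5]
tool_rot: [-0.118, 0.113, -0.696, 0.7]
contact_force: [-2.0, -0.8, 4.8]
finger_gap: 0.5
[[-2.0, -0.8, 4.8, 626.6, 68.5, 231.5], [-3.0, -0.6, 4.7, 626.6, 68.5, 231.5], [-2.2, -0.5, 4.4, 626.6, 68.5, 231.4], [-2.0, 0.2, 5.2, 626.6, 68.5, 231.4]]
```

About 4.8 N, so roughly 5 mm. Release and retreat upward.

```bash
python3 -m crank '[{"x":0,"y":0,"z":5,"wx":0,"wy":0,"wz":0,"jaw":1},{"x":0,"y":0,"z":10,"wx":0,"wy":0,"wz":0,"jaw":1},{"x":0,"y":0,"z":30,"wx":0,"wy":0,"wz":0,"jaw":1},{"x":0,"y":0,"z":40,"wx":0,"wy":0,"wz":0,"jaw":1},{"x":0,"y":0,"z":40,"wx":0,"wy":0,"wz":0,"jaw":1},{"x":0,"y":0,"z":20,"wx":0,"wy":0,"wz":0,"jaw":1},{"x":0,"y":0,"z":0,"wx":0,"wy":0,"wz":0,"jaw":1},{"x":0,"y":0,"z":0,"wx":0,"wy":0,"wz":0,"jaw":1},{"x":0,"y":0,"z":0,"wx":0,"wy":0,"wz":0,"jaw":1}]' 10
python3 - <<'E'
from h import *
d=snap('side','sideE');print(d['obs']['tcp_pos'],d['obs']['contact_force'])
f=lambda n:cv2.resize(cv2.imread(f'pics/{n}.png')[185:265,265:375],None,fx=3.6,fy=3.6,interpolation=cv2.INTER_CUBIC)
cv2.imwrite('pics/c7.png',np.vstack([np.hstack([f('side0'),f('sideM3')]),np.hstack([f('sideH3'),f('sideE')])]))
E
```

```text
time_s: 11.9
tcp_pos: [625.8, 68.5, 381.0]
tool_rot: [-0.118, 0.113, -0.696, 0.699]
contact_force: [0.0, -0.1, -1.0]
finger_gap: 0.4
[625.792527278768, 68.52217953018454, 380.97541880571896] [0.014704591972613354, -0.09222475999184644, -0.971514544004501]
```

View pics/c7.png

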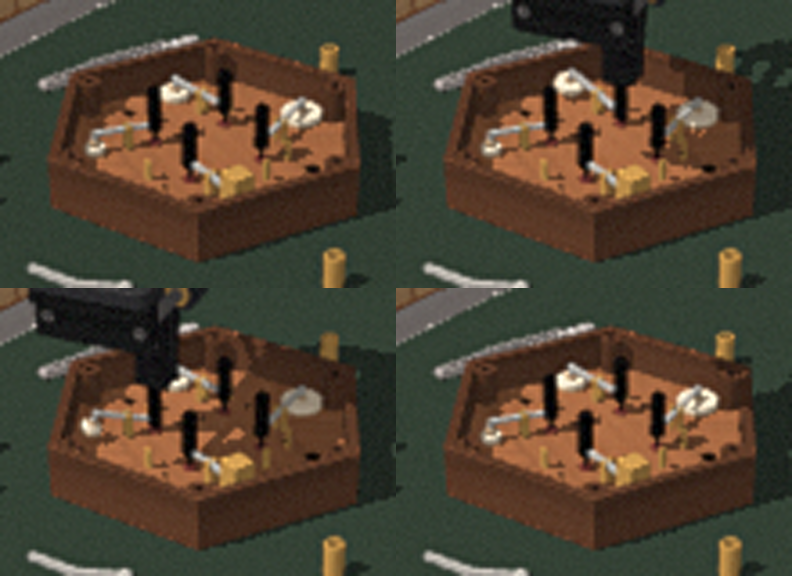

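The panels show the mid pad raised at (570,82), the high pad raised at (92,425), and at the end all keys back up, with the box, block and small parts where they started. Handing in.

```bash
python3 -c "
from bench import finish_job; print(finish_job())"
```

```text
the job is handed in; nothing more can be done
None
```

I pressed the three free keys in order from lowest to highest with the closed fingertips, let each come fully up before the next, and handed the job in at about 12 s.

- **Presses:** each went down about 5 mm, at roughly 4.6 N (low), 4.4 N (mid) and 4.8 N (high). The side camera showed each pad lifted while its button was held.
- **After each release:** the contact force returned to zero within the sensor's noise of about 1 N.
- **Final side picture:** all four buttons were up, and the fourth key and its brass block were undisturbed. The box and the small parts in that crop were in their starting positions. The arm was clear, with the fingertips about 145 mm above the buttons.
- **Not in the last check:** the screwdriver, the spare button and two of the tubes lay outside that crop. The arm never went near them.
- **Disagreements:** the cameras differed by about 2–3 mm on the box position. I used a blend, and a wrist picture taken over the low button confirmed it. Sideways force on the tool read up to 3 N during the presses, but the box did not visibly move.

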